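# Close the filter cell, lock it with the pin and hold it shut

### The arm

A 6-joint arm with a two-finger parallel gripper is mounted at the origin on the work surface. World frame = base frame: x ahead of the robot, y to its left, z up, the work surface at z = 0. Lengths are in mm, angles in rad, forces in N, time in s.
With the tool pointing down it reaches from about 275 to 750 mm from the base axis. Payload 10.2 kg.
Tool frame: the origin (TCP) lies midway between the tips of the shut fingers; the grasp point (between the pads) lies 19 mm behind it; z points along the fingers, y is the line along which they close (so a half turn about z gives the same grasp; the last joint's range is limited). The gripper opens to 85 mm and grips with 20 to 120 N. Pads are 22 mm wide; open, the fingers measure 114 mm over their backs; the gripper's body (76 mm by 85 mm) begins 54 mm behind the grasp point. The pads swing forward as they close: fully open they stand 13 mm farther back than shut.
Start: joints at [1.04, 0.313, 1.498, -0, 1.331, -0.223], TCP at [159.068, 500.328, 231.294] pointing down, gripper open.
Joint ranges: [-2.94, 2.94], [-0.97, 2.17], [0.19, 2.56], [-1.23, 4.37], [0.02, 3.11], [-2.88, 2.88]. Speed limits (rad/s): [2.39, 2.39, 3.01, 3.14, 3.14, 3.14].

### API

Orientations are given as a unit quaternion [w, x, y, z].
In Python, from rig import ctrl gives the robot as it stands.
- The arm moves only by the tool send_rows, never from a script. Its argument "targets" is a list of rows, each a list of 7 numbers: the closure, from -1 (fully open) to 1 (shut), so that 0 is half open, then the shift along the tool's x, y, z in m, then the turn, a rotation vector about the tool's x, y, z in rad. In form: [[claw, dx, dy, dz, ax, ay, az], ...]. A call has exactly 10 rows; each row shifts and turns the commanded pose from where the row before left it, along the tool's axes as they then stand; what a row does not reach is not made up. A row lasts 1/8 s, in which the tool goes at most 62.5 mm and 10.7 degrees, less where a joint would pass 70% of its speed; a pose out of reach is approached as far as the arm can. A call with a gripper value outside its range is refused whole. The fingers move at their own pace and stop on an object; "squeeze" is the grip in N (left out, the last holds). Time passes only in rows, so rows that do not move let the fingers close, or fill a call up. It gives the time, the measured TCP pose, the force, the opening and the grip force at its end, in the units of the state.
- ctrl.sense(): the state, without advancing time (a new reading comes with each control period).
- ctrl.capture(name): name is "scene" or "top" or "wrist"; returns a dict with "img" (384x512x3 uint8, red, green, blue), "camera_matrix" (3x3 intrinsics, pixels), "R" (3x3) and "t" (3): a world point X has camera coordinates R X + t. Camera axes: x right, y down, z forward; pixel columns grow to the right and rows downward; lengths in mm; the calibration is good to about 2 mm. The wrist camera is an equidistant fisheye: a pixel r from the principal point sees the ray r / f radians off the axis. A picture is of the moment at which its call begins. There is no depth.
- ctrl.finish_job(): hands the job in; it is judged then, once.
Trained networks look in a picture, given as the dict that the camera call returned (one of the last four; its "shot" number tells which), for a name from the list of things; names that differ only in an ending like _2 or _b are one class to them, and where a whole thing is asked for, a point or a joint stands for the part that bears it (a point fixed in the world has none). Each returns a list of dicts, best first, with "score" (0 to 1); they miss things now and then, are a little off and sometimes report something else, mostly with a low value. They report only what shows in the picture. A call takes as long as a camera call. They do not tell look-alikes from the thing itself.
- ctrl.boxes_of(query, picture): "extent" ([left, top, width, height] in pixels, round what is visible of it).
- ctrl.landmark_of(query, picture): "point" ([column, row] in pixels: a listed point, or the origin of a listed thing).
The state is a dict: "time_s": time; "joints": joint angles; "dq": joint speeds; "tau": joint torques, N m; "eef_pos": TCP position; "ee_rot": TCP orientation; "force": force on the tool from outside, world axes, zero at the start; "wrist_torque": the same for the moment, N m; "grip_width": opening from 0.0 (shut) to 1.0 (fully open); "grip_force": force on a finger pad.
Only numpy, scipy, OpenCV 4.12 (cv2) and the standard library are available. Lean on these libraries where they do the work, as an engineer would, in place of code of your own. Each camera call takes 0.05 s, during which the arm holds its last target. There are 200 camera calls.

### The job

Swing the open cover of the hinged filter cell down onto its seal, then unlock the bayonet pin from its dock with a quarter turn anticlockwise (seen from above) and lift it out. Push the pin through the lined-up holes of cover and base, and with it press the cover fully shut against the springy seal: finish like that, still gripping the pin's knob and holding the cover pressed shut, and leave the other glassware and tools where they stand.

Things in the scene. Friction and masses are not known exactly. Their poses are not given: they have to be found in the camera images.
- cell: Base of the clamshell filter cell, fixed: aluminium block 105 x 96 mm, 50 mm high, brass stubs on both sides (67 mm from the middle). Origin: centre of its underside; x points from the lock lug to the hinge, roughly away from the robot. Hinge axis along y at x = +55, z = 50 mm. The lug (36 x 40 mm, z 36 to 50 mm, free air below) sticks out at the -x end.
- hinge (a joint): Swing of the cover: 0 = lying on the seal, grows as it opens (rad), at most 1.6; starts between 0.95 and 1.4. Stiff: the cover stays where it is left; 2 to 3 N at its outer end moves it. No handle: push its outer face over and down.
- cover: Steel cover, 92 mm wide (y), 12 mm thick, with a lug 40 mm wide in the middle of its free end. Origin on the hinge axis; x runs from the free end to the hinge, z out of the outer face (inner face z = 0, outer z = 12; plate x -105 to -7, lug x -141 to -105 mm). z vertical = fully shut; left alone on the springy seal it stands 0.04 rad open.
- cover_hole (a point): Centre of the upper mouth of the cover's lock hole (cover frame x = -123, z = 12 mm). Through hole 13.5 mm across, 2 mm chamfer. 62 mm above the bench when fully shut, 67 mm when resting on the seal. Pushed down here, the seal begins to yield at about 2.3 N and is fully squeezed, at a solid stop, with about 6 N.
- cover_pad (a point): Point on the middle of the cover's bare flat outer face (cover frame x = -90, z = 12 mm), good to push on.
- base_hole (a point): Centre of the upper mouth of the lock hole in the base's lug (cell frame x = -68 mm), 50 mm above the bench. Vertical through hole 12.5 mm across, 14 mm deep, 2 mm chamfer.
- dock: Bayonet dock, fixed: grey block 64 mm square, 50 mm high, 90 mm foot; origin: centre of its underside. Socket in the middle. Steel hooks at +x and -x (14 to 28 mm from the axis, top 63 mm above the bench) reach over the parked pin's ears, each with a stop on its clockwise side. The ears are free when the pin's x is 65 to 115 degrees anticlockwise (from above) of the dock's x.
- pin: Lock pin, 70 g: steel shaft 10 mm thick, 40 mm long; collar 26 mm across, 5 mm thick, with two ears along x (42 mm over both, 8 mm wide); black flat knob on top, 34 mm long (x), 12 mm thick (y), z 18 to 52 mm. Origin on the axis under the collar, z up. Parked: origin 50 mm above the bench, x within 0.3 rad of the dock's x. Home: collar on the cover, 62 mm above the bench.
- pin_tip (a point): Tip of the pin's shaft (pin z = -40 mm), 4 mm wide, tapering out to the full 10 mm within 12 mm. When home and pressed it is 22 mm above the bench, below the base's lug.
- bottle_a: Bystander: amber bottle 60 mm across, 130 mm high; origin at its underside.
- bottle_b: Bystander: amber bottle 68 mm across, 110 mm high; origin at its underside.
- jar: Bystander: glass jar 56 mm across, 70 mm high; origin at its underside.
- beaker: Bystander: glass beaker 70 mm across, 85 mm high; origin at its underside.
- crucible: Bystander: small white crucible 44 mm across, 32 mm high, just beyond the dock; origin at its underside.
- vial: Bystander: glass vial 22 mm across, 45 mm high, beside the cell; origin at its underside.
- scoop: Bystander: steel spoon-shaped scoop 160 mm long lying flat near the robot.
Mind the look-alikes: they are no part of the job. Leave any red look-alike of the cell alone.

How it is judged (in metres and radians):
On the way, in this order (a step that is already met when the one before it is completed fails the run):
1. the cover is swung down onto the seal (hinge below 0.03 rad) (value of joint hinge below 0.03 rad), for 0.2 s.
2. the pin is unlocked and lifted out of the dock (tip above the socket) (z of pin_tip in the frame of dock above 0.055 m), for 0.1 s.
3. the pin's tip is through the cover and in the base's hole (z of pin_tip in the frame of cell below 0.044 m and horizontal distance between pin_tip and base_hole below 0.006 m and value of joint hinge below 0.03 rad), for 0.1 s.
At the end, for the whole second after the job is handed in: The cover is within 0.014 rad of flat shut, the pin stands in both holes (tip and collar within 5 mm of the hole axis, tip within 3.5 mm of its home depth), the robot still grips the pin, does not itself touch the cover, and through the pin presses it with over 3 N (value of joint hinge below 0.03 rad and angle between cover's own z axis and vertical below 0.014 rad and horizontal distance between each of pin_tip, pin and base_hole below 0.005 m and z of pin_tip in the frame of cell below 0.0255 m and contact force between pin and cover above 3 N and contact force between the fingers and pin above 1 N and contact force between the fingers and cover below 0.5 N); the arm keeps its last pose, push and grip.
It fails at once if a bystander is moved by more than 30 mm (distance of any of bottle_a, jar, bottle_b, beaker, crucible, vial, scoop from where it was at the start of the episode above 0.03 m).
It also fails if it takes over 72 s, if anything falls off the work surface, if the arm or the gripper's body presses on something with over 40 N, if the wrist force passes 120 N, or if a joint passes its speed limit or range.

## Working session

There is one attempt and no reset: what is moved stays moved. The work goes in short steps, Python scripts to look and compute and a tool call to move; the robot and the scene stay as the last step left them, time stands still between calls to the robot, and variables do not carry over. Pictures are saved under pics/ and viewed, at most 10 in all, crops included, and the job is handed in when it is done.

Besides the shell and the picture viewer there is one more tool, called after ">>>" as name(argument=value, ...) on one line, values as JSON. send_rows: Moves the arm, as the interface text tells. Its arguments: {"type":"object","properties":{"targets":{"type":"array"},"squeeze":{"type":"number"}},"required":["targets"]}

```bash
ls; mkdir -p pics; cat > h.py <<'E'
import numpy as np, cv2
from rig import ctrl
def snap(n,f=None):
    p=ctrl.capture(n)
    if f: cv2.imwrite('pics/'+f,p['img'][...,::-1])
    return p
def ray(p,uv,fish=False):
    K=np.array(p['camera_matrix']);R=np.array(p['R']);t=np.array(p['t'])
    x=(uv[0]-K[0,2])/K[0,0];y=(uv[1]-K[1,2])/K[1,1]
    if fish:
        r=np.hypot(x,y);d=np.array([np.sin(r)*x/max(r,1e-9),np.sin(r)*y/max(r,1e-9),np.cos(r)])
    else: d=np.array([x,y,1.])
    return -R.T@t, R.T@d/np.linalg.norm(d)
def atz(p,uv,z,fish=False):
    c,d=ray(p,uv,fish); return c+d*(z-c[2])/d[2]
def tri(rs):
    A=sum(np.eye(3)-np.outer(d,d) for c,d in rs);b=sum((np.eye(3)-np.outer(d,d))@c for c,d in rs)
    return np.linalg.solve(A,b)
def proj(p,X):
    q=np.array(p['R'])@X+np.array(p['t']);q=np.array(p['camera_matrix'])@q;return q[:2]/q[2]
E
python3 - <<'E'
from h import *
np.set_printoptions(precision=1,suppress=True)
s=snap('scene','s0.png');t=snap('top','t0.png')
cv2.imwrite('pics/a0.png',cv2.resize(np.vstack([s['img'],t['img']]),None,fx=.78,fy=.78)[...,::-1])
for q in ['cell','cover','cover_hole','cover_pad','base_hole','dock','pin','pin_tip','vial','crucible','scoop','beaker','jar','bottle_a']:
    for n,p in (('s',s),('t',t)):
        print(q,n,[(np.round(o['point']),round(o['score'],2)) for o in ctrl.landmark_of(q,p)][:3])
E
```

```text
pics
cell s [(array([156., 266.]), 0.91), (array([336., 135.]), 0.8), (array([257., 142.]), 0.63)]
cell t [(array([183., 256.]), 0.9), (array([121., 202.]), 0.88), (array([241., 176.]), 0.72)]
cover s [(array([351., 132.]), 0.98), (array([294., 215.]), 0.91), (array([243., 179.]), 0.72)]
cover t [(array([237., 223.]), 0.98), (array([335., 205.]), 0.92), (array([176., 237.]), 0.89)]
cover_hole s [(array([133., 240.]), 0.89), (array([326., 114.]), 0.89), (array([281., 187.]), 0.81)]
cover_hole t [(array([119., 216.]), 0.83), (array([241., 170.]), 0.71), (array([181., 272.]), 0.66)]
cover_pad s [(array([142., 241.]), 0.85), (array([251., 128.]), 0.84), (array([332., 121.]), 0.79)]
cover_pad t [(array([120., 210.]), 0.92), (array([250., 241.]), 0.9), (array([344., 232.]), 0.86)]
base_hole s [(array([136., 244.]), 0.92), (array([208., 173.]), 0.89), (array([242., 127.]), 0.88)]
base_hole t [(array([343., 240.]), 0.84), (array([246., 196.]), 0.79), (array([253., 250.]), 0.79)]
dock s [(array([221., 277.]), 0.64)]
dock t [(array([310., 177.]), 0.73)]
pin s [(array([219., 264.]), 0.47)]
pin t [(array([311., 174.]), 0.46)]
pin_tip s []
pin_tip t []
vial s [(array([297., 160.]), 0.26)]
vial t [(array([217., 192.]), 0.45)]
crucible s [(array([238., 298.]), 0.55), (array([349., 197.]), 0.33)]
crucible t [(array([178., 204.]), 0.71), (array([313., 160.]), 0.63), (array([242., 166.]), 0.53)]
scoop s [(array([208., 222.]), 0.67), (array([218., 275.]), 0.45)]
scoop t [(array([285., 221.]), 0.62), (array([314., 175.]), 0.62)]
beaker s [(array([299., 162.]), 0.66)]
beaker t [(array([179., 208.]), 0.74)]
jar s [(array([292., 273.]), 0.88)]
jar t [(array([372., 151.]), 0.71), (array([269., 142.]), 0.69)]
bottle_a s [(array([183., 360.]), 0.93), (array([350., 199.]), 0.66)]
bottle_a t [(array([373., 149.]), 0.81), (array([186., 153.]), 0.58)]
```

```bash
python3 -c "
from h import *
print(ctrl.sense())"
```

```text
{'time_s': 1.5, 'joints': array([ 1.03957773e+00,  3.12916942e-01,  1.49770133e+00,  3.13490419e-05,
        1.33096409e+00, -2.23434879e-01]), 'dq': array([-5.76160997e-04,  7.52378354e-04,  5.98676611e-04, -5.61458454e-04,
        2.03288326e-03, -2.97909703e-06]), 'tau': array([ 1.69408599e-03, -4.12188077e+01, -2.59887189e+01, -7.12465999e-05,
        7.46791884e-04,  3.75617140e-05]), 'eef_pos': array([159.07733078, 500.3366257 , 231.28500197]), 'ee_rot': array([-1.22577106e-05,  1.53288829e-01,  9.88181428e-01,  1.03965938e-05]), 'force': array([0.91426706, 0.04255484, 0.19911564]), 'wrist_torque': array([-0.06359775,  0.01524068,  0.03584557]), 'grip_force': 0.0, 'grip_width': 0.9977785260607404}
```

View pics/a0.png

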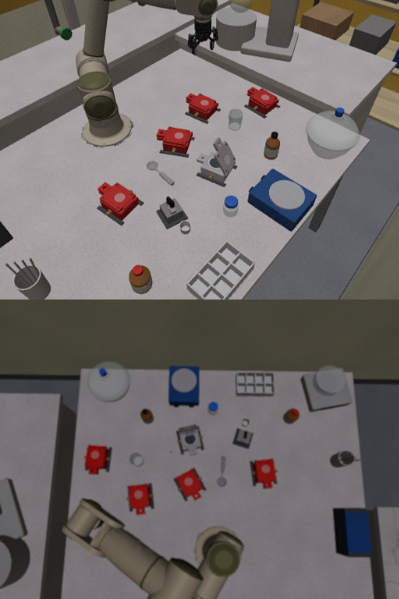

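The scene shows one grey open cell (scene ≈ (277,205), top ≈ (243,177)), several red look-alikes, and the dock with the pin (scene ≈ (220,270), top ≈ (311,177)). The crucible lies beyond the dock.

```bash
python3 - <<'E'
from h import *
np.set_printoptions(precision=1,suppress=True)
s=snap('scene');t=snap('top')
for n,a,b in [('cell',(277,215),(243,178)),('dock',(221,277),(310,177)),('pin',(219,264),(311,174)),('crucible',(238,292),(313,160)),('scoop',(208,222),(285,221)),('hole',(281,187),(241,170)),('jar',(296,262),(272,137))]:
    X=tri([ray(s,a),ray(t,b)]);print(n,X,'t@z50',atz(t,b,50),'s@z0',atz(s,a,0))
print(atz(t,(217,192),20),atz(t,(178,206),0))
print('cam',ray(s,(256,192)),ray(t,(256,192)))
A=cv2.resize(s['img'][160:310,180:330],(600,600),interpolation=cv2.INTER_CUBIC)
B=cv2.resize(t['img'][130:250,190:350],(800,600),interpolation=cv2.INTER_CUBIC)
cv2.imwrite('pics/b0.png',cv2.resize(np.hstack([A,B]),(800,343))[...,::-1])
E
```

```text
cell [553.9 145.   24.7] t@z50 [550.9 147.7  50. ] s@z0 [538.3 158.2   0. ]
dock [ 569.2 -130.1   -4.1] t@z50 [ 558.  -119.6   50. ] s@z0 [ 569.9 -133.7    0. ]
pin [ 566.2 -126.3   56.3] t@z50 [ 570.4 -123.8   50. ] s@z0 [ 533.  -105.3    0. ]
crucible [ 642.4 -139.7    3.4] t@z50 [ 628.4 -133.    50. ] s@z0 [ 641.8 -137.     0. ]
scoop [389.1 -19.    3.8] t@z50 [380.7 -18.5  50. ] s@z0 [389.5 -13.2   0. ]
hole [557.1 152.5 149.7] t@z50 [583.6 156.2  50. ] s@z0 [465.7 265.8   0. ]
jar [721.8  29.3  47. ] t@z50 [723.3  32.1  50. ] s@z0 [701.3  53.5   0. ]
[498.6 252.2  20. ] [442.9 410.1   0. ]
cam (array([1137.6, -592.9, 1114.8]), array([-0.5,  0.5, -0.7])) (array([ 203.5,  124.3, 1570.6]), array([ 0.2, -0. , -1. ]))
```

View pics/b0.png

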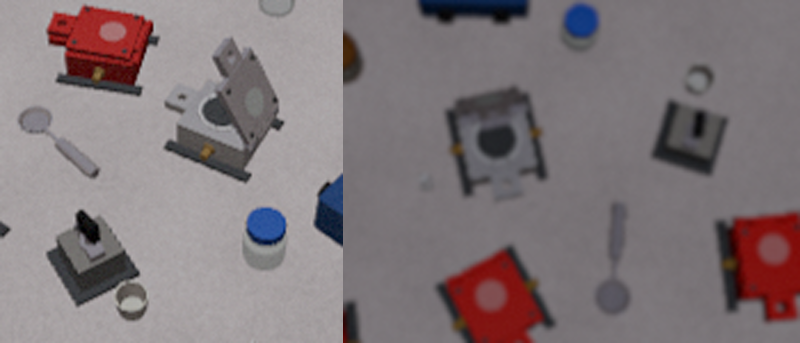

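>>> send_rows(targets=[[-1, -0.045, -0.036, -0.01, 0, 0, 0], [-1, -0.045, -0.036, -0.01, 0, 0, 0], [-1, -0.045, -0.036, -0.01, 0, 0, 0], [-1, -0.045, -0.036, -0.01, 0, 0, 0], [-1, -0.045, -0.036, -0.01, 0, 0, 0], [-1, -0.045, -0.036, -0.01, 0, 0, 0], [-1, -0.045, -0.036, -0.01, 0, 0, 0], [-1, -0.045, -0.036, -0.01, 0, 0, 0], [-1, -0.045, -0.036, -0.01, 0, 0, 0], [-1, -0.045, -0.036, -0.01, 0, 0, 0]], squeeze=40)

```text
time_s: 2.85
eef_pos: [479.6, 19.1, 331.8]
ee_rot: [0.0, 0.153, 0.988, 0.0]
force: [0.5, 1.3, 0.5]
grip_width: 0.996
grip_force: 0.0
```

```bash
python3 - <<'E'
from h import *
np.set_printoptions(precision=2,suppress=True)
st=ctrl.sense();print(st['time_s'],st['eef_pos'],st['joints'],st['force'])
p=snap('wrist','w1.png');print(p['camera_matrix'],ray(p,(256,192),True))
for q in ['cell','cover','cover_hole','cover_pad','base_hole','dock','pin','vial','scoop']:
    print(q,[(np.round(o['point'],1),round(o['score'],2)) for o in ctrl.landmark_of(q,p)][:4])
E
```

```text
2.85 [479.62  19.08 331.8 ] [-0.21  0.16  1.43  0.    1.55 -1.47] [0.55 1.26 0.52]
[[297.32   0.   252.15]
 [  0.   297.32 195.61]
 [  0.     0.     1.  ]] (array([399.61,  44.77, 474.54]), array([ 0.3 , -0.08, -0.95]))
cell [(array([298.5,  34. ]), 0.79), (array([337. , 168.9]), 0.64), (array([101.5, 148.1]), 0.59)]
cover [(array([103.4, 181.7]), 0.91), (array([359.5, 206.3]), 0.61), (array([328.,  55.]), 0.57), (array([323. , 136.5]), 0.54)]
cover_hole [(array([ 60.1, 115.9]), 0.89), (array([377.9, 205.7]), 0.66), (array([209.2, 104.7]), 0.42)]
cover_pad [(array([283.9,  10.9]), 0.79), (array([ 70.3, 134.4]), 0.59), (array([370.8, 203.8]), 0.56), (array([194.6, 261.5]), 0.16)]
base_hole [(array([325.8, 136.6]), 0.8), (array([ 65.8, 114.7]), 0.58)]
dock [(array([183.5, 221.7]), 0.74)]
pin [(array([178.6, 235.8]), 0.65)]
vial [(array([384.5, 122.2]), 0.44)]
scoop [(array([208.1, 102.9]), 0.86), (array([334.7, 170.6]), 0.48)]
```

View pics/w1.png

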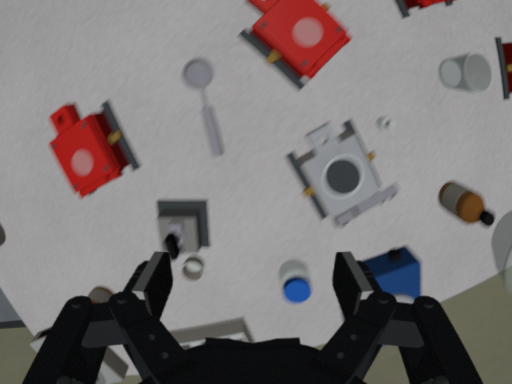

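>>> send_rows(targets=[[-1, 0.001, 0.0155, 0.009, 0, 0, 0], [-1, 0.001, 0.0155, 0.009, 0, 0, 0], [-1, 0.001, 0.0155, 0.009, 0, 0, 0], [-1, 0.001, 0.0155, 0.009, 0, 0, 0], [-1, 0.001, 0.0155, 0.009, 0, 0, 0], [-1, 0.001, 0.0155, 0.009, 0, 0, 0], [-1, 0.001, 0.0155, 0.009, 0, 0, 0], [-1, 0.001, 0.0155, 0.009, 0, 0, 0], [-1, 0, 0, 0, 0, 0, 0], [-1, 0, 0, 0, 0, 0, 0]])

```text
time_s: 4.6
eef_pos: [508.9, 141.3, 259.6]
ee_rot: [0.0, 0.153, 0.988, -0.0]
force: [1.2, -0.4, 0.1]
grip_width: 1.001
grip_force: 0.0
```

```bash
python3 - <<'E'
from h import *
np.set_printoptions(precision=2,suppress=True)
st=ctrl.sense();print(st['time_s'],st['eef_pos'],st['joints'],st['force'])
p=snap('wrist');print(ray(p,(252,195),True))
import pickle;pickle.dump(p,open('w2.pkl','wb'))
cv2.imwrite('pics/w2.png',cv2.resize(p['img'],(800,600),interpolation=cv2.INTER_CUBIC)[...,::-1])
for q,z in [('cell',0),('cover_hole',150),('cover_pad',130),('base_hole',50),('vial',20),('pin',50)]:
    print(q,[(np.round(o['point'],1),round(o['score'],2),atz(p,o['point'],z,True)) for o in ctrl.landmark_of(q,p)][:3])
E
```

```text
4.6 [508.9  141.33 259.55] [ 0.05  0.3   1.44 -0.    1.4  -1.21] [ 1.22 -0.41  0.14]
(array([428.91, 167.  , 402.28]), array([ 0.31, -0.1 , -0.95]))
cell [(array([212.5,  29.6]), 0.75, array([322.85, 145.82,   0.  ])), (array([ 23.8, 165. ]), 0.6, array([ 387.79, -233.77,    0.  ])), (array([503.6,  54.1]), 0.59, array([445.28, 618.45,   0.  ]))]
cover_hole [(array([274.3, 242.6]), 0.66, array([563.24, 146.94, 150.  ]))]
cover_pad [(array([279.8, 241.9]), 0.88, array([574.88, 151.  , 130.  ]))]
base_hole [(array([235.9, 151.3]), 0.7, array([484.58, 129.19,  50.  ]))]
vial [(array([322.7, 124.3]), 0.57, array([488.12, 244.94,  20.  ]))]
pin [(array([ 92. , 256.2]), 0.76, array([ 563.5 , -132.73,   50.  ])), (array([321.3, 127.7]), 0.51, array([487.01, 236.06,  50.  ])), (array([ 49.1, 313.4]), 0.22, array([ 654.95, -316.15,   50.  ]))]
```

View pics/w2.png

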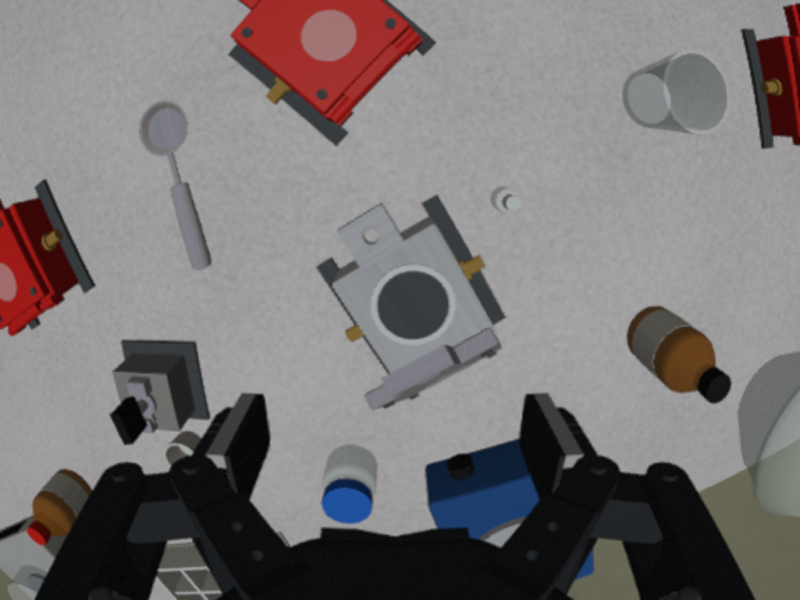

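```bash
python3 - <<'E'
from h import *
import pickle
np.set_printoptions(precision=1,suppress=True)
p=pickle.load(open('w2.pkl','rb'))
f=lambda u,z:atz(p,(u[0]/1.5625,u[1]/1.5625),z,True)
for n,u in dict(hole=(371,236),circ=(413,304),cornL=(333,280),cornR=(434,222),lugL=(339,231),lugR=(381,205)).items(): print(n,f(u,50))
h=f((371,236),50);c=f((413,304),50);d=c-h;print(np.linalg.norm(d),np.degrees(np.arctan2(d[1],d[0])))
l=f((339,231),50)-f((381,205),50);print(np.linalg.norm(l),np.degrees(np.arctan2(l[1],l[0]))+90)
cv2.imwrite('pics/w2c.png',cv2.resize(p['img'][120:270,190:340],(600,600),interpolation=cv2.INTER_CUBIC)[...,::-1])
E
```

```text
hole [484.8 131.1  50. ]
circ [547.4 145.7  50. ]
cornL [509.1  91.3  50. ]
cornR [488.9 180.4  50. ]
lugL [473.5 108.8  50. ]
lugR [464.3 145.8  50. ]
64.25638688225668 13.215799186413141
38.06582267583173 13.877731231888077
```

View pics/w2c.png

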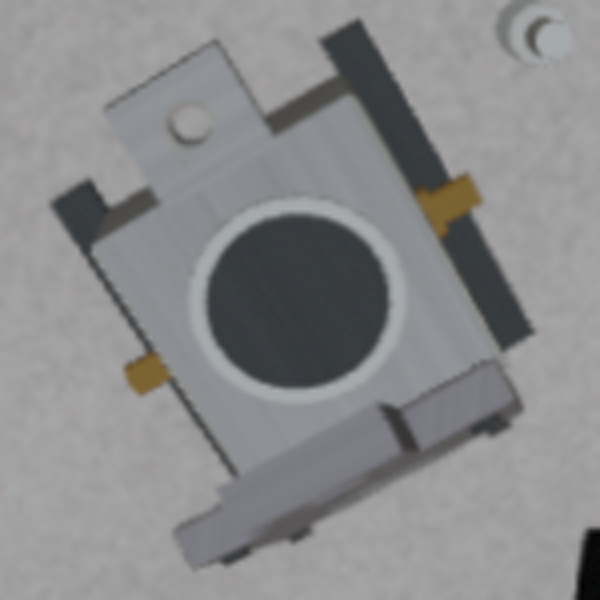

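```bash
cat >> h.py <<'E'
def fproj(p,X):
    q=np.array(p['R'])@X+np.array(p['t']);th=np.arctan2(np.hypot(q[0],q[1]),q[2]);K=np.array(p['camera_matrix'])
    r=K[0,0]*th/np.hypot(q[0],q[1]);return np.array([K[0,2]+r*q[0],K[1,2]+r*q[1]])
E
python3 - <<'E'
from h import *
import pickle
from scipy.optimize import least_squares
np.set_printoptions(precision=1,suppress=True)
p=pickle.load(open('w2.pkl','rb'))
px=np.array([(190,123),(92,245),(352,95),(104,108),(217,40),(158,202),(272,132)])/4.+[190,120]
m=np.array([(-68,0),(-52.5,-48),(-52.5,48),(-88.5,-20),(-88.5,20),(-52.5,-20),(-52.5,20)])
def W(q,P,z):
    c,s=np.cos(q[2]),np.sin(q[2]);return np.array([q[0]+c*P[0]-s*P[1],q[1]+s*P[0]+c*P[1],z])
r=least_squares(lambda q:np.concatenate([fproj(p,W(q,a,50))-b for a,b in zip(m,px)]),[550,147,.23],loss='soft_l1')
q=r.x;print(q[:2],q[2],'hole',W(q,(-68,0),50),'hinge',W(q,(55,0),50));print(r.fun.reshape(-1,2))
print('circ at cell',[(fproj(p,W(q,(a,0),50))-[190,120])*4 for a in (-5,0,5)])
for th in (.95,1.05,1.15,1.25,1.35):
    o=[]
    for rr,y,z in [(141,-20,0),(141,20,0),(141,20,12),(105,46,0),(105,46,12),(105,-46,0),(105,-46,12)]:
        o.append((fproj(p,W(q,(55-rr*np.cos(th)+z*np.sin(th),y),50+rr*np.sin(th)+z*np.cos(th)))-[190,120])*4)
    print(th,np.round(o).tolist())
E
```

```text
[552.3 145.9] 0.21753121764960853 hole [485.9 131.2  50. ] hinge [606.  157.8  50. ]
[[ 0.3  1. ]
 [-1.9  0.5]
 [ 1.  -0.6]
 [-1.1 -1.3]
 [-0.7 -1.2]
 [ 0.8  0.2]
 [ 0.7  1.5]]
circ at cell [array([294.4, 299. ]), array([302.2, 312.1]), array([309.9, 325. ])]
0.95 [[185.0, 428.0], [345.0, 343.0], [370.0, 392.0], [471.0, 319.0], [494.0, 362.0], [146.0, 490.0], [165.0, 532.0]]
1.05 [[212.0, 485.0], [375.0, 401.0], [400.0, 451.0], [491.0, 357.0], [514.0, 401.0], [163.0, 527.0], [184.0, 570.0]]
1.15 [[241.0, 543.0], [405.0, 460.0], [431.0, 510.0], [512.0, 395.0], [535.0, 440.0], [182.0, 564.0], [203.0, 606.0]]
1.25 [[271.0, 599.0], [436.0, 518.0], [461.0, 566.0], [532.0, 434.0], [554.0, 477.0], [201.0, 601.0], [224.0, 641.0]]
1.35 [[302.0, 653.0], [465.0, 573.0], [490.0, 618.0], [551.0, 471.0], [572.0, 513.0], [221.0, 635.0], [245.0, 673.0]]
```

>>> send_rows(targets=[[1, -0.024, 0.0125, 0, 0, 0, 0], [1, -0.024, 0.0125, 0, 0, 0, 0], [1, -0.024, 0.0125, 0, 0, 0, 0], [1, -0.024, 0.0125, 0, 0, 0, 0], [1, 0, 0, 0.024, 0, 0, 0], [1, 0, 0, 0.024, 0, 0, 0], [1, 0, 0, 0.024, 0, 0, 0], [1, 0, 0, 0.024, 0, 0, 0], [1, 0, 0, 0.023, 0, 0, 0], [1, 0, 0, 0, 0, 0, 0]])

```text
time_s: 6.2
eef_pos: [614.7, 159.9, 138.8]
ee_rot: [-0.002, 0.153, 0.988, -0.0]
force: [1.8, -0.3, 0.9]
grip_width: -0.001
grip_force: 0.0
```

>>> send_rows(targets=[[1, 0.0173, -0.01, 0.001, 0, 0, 0], [1, 0.0156, -0.009, 0.002, 0, 0, 0], [1, 0.0147, -0.0085, 0.01, 0, 0, 0], [1, 0.0121, -0.007, 0.013, 0, 0, 0], [1, 0.0104, -0.006, 0.015, 0, 0, 0], [1, 0.0087, -0.005, 0.017, 0, 0, 0], [1, 0.0069, -0.004, 0.014, 0, 0, 0], [1, 0.0026, -0.0015, 0.004, 0, 0, 0], [1, 0, 0, 0, 0, 0, 0], [1, 0, 0, 0, 0, 0, 0]])

```text
time_s: 7.45
eef_pos: [516.5, 138.3, 65.2]
ee_rot: [0.001, 0.153, 0.988, 0.0]
force: [-0.6, -0.7, 3.6]
grip_width: 0.001
grip_force: 1.7
```

>>> send_rows(targets=[[1, 0, 0, 0.002, 0, 0, 0], [1, 0, 0, 0.002, 0, 0, 0], [1, 0, 0, 0.001, 0, 0, 0], [1, 0, 0, 0, 0, 0, 0], [1, 0, 0, 0, 0, 0, 0], [1, 0, 0, 0, 0, 0, 0], [1, 0, 0, 0, 0, 0, 0], [1, 0, 0, 0, 0, 0, 0], [1, 0, 0, 0, 0, 0, 0], [1, 0, 0, 0, 0, 0, 0]])

```text
time_s: 8.7
eef_pos: [516.2, 138.2, 61.3]
ee_rot: [0.001, 0.153, 0.988, -0.0]
force: [-7.8, -1.5, 23.1]
grip_width: 0.005
grip_force: 11.6
```

>>> send_rows(targets=[[1, 0, 0, -0.02, 0, 0, 0], [-1, 0, 0, -0.02, 0, 0, 0], [-1, -0.005, 0, -0.02, 0, 0, 0], [-1, -0.005, 0, -0.02, 0, 0, 0], [-1, -0.005, 0, -0.02, 0, 0, 0], [-1, -0.005, 0, -0.02, 0, 0, 0], [-1, -0.005, 0, -0.02, 0, 0, 0], [-1, 0, 0, 0, 0, 0, 0], [-1, 0, 0, 0, 0, 0, 0], [-1, 0, 0, 0, 0, 0, 0]])

```text
time_s: 9.95
eef_pos: [539.2, 130.7, 198.3]
ee_rot: [-0.001, 0.153, 0.988, -0.0]
force: [-0.1, -0.0, -0.1]
grip_width: 0.998
grip_force: 0.0
```

```bash
python3 - <<'E'
from h import *
import pickle
np.set_printoptions(precision=2,suppress=True)
st=ctrl.sense();print(st['time_s'],st['eef_pos'],st['joints'],st['force'])
p=snap('wrist');print(ray(p,(252,195),True))
pickle.dump(p,open('w3.pkl','wb'))
a=cv2.resize(p['img'],(400,300));u=np.round(fproj(p,np.array([486,131,67.]))).astype(int);print(u)
x0,y0=max(u[0]-40,0),max(u[1]-40,0);b=cv2.resize(p['img'][y0:y0+75,x0:x0+100],(400,300),interpolation=cv2.INTER_CUBIC);print(x0,y0)
d=fproj(p,np.array([565,-130,60.])).astype(int);x1,y1=max(d[0]-75,0),max(d[1]-60,0);c=cv2.resize(p['img'][y1:y1+112,x1:x1+150],(400,300),interpolation=cv2.INTER_CUBIC);print(x1,y1)
cv2.imwrite('pics/w3.png',np.vstack([np.hstack([a,b]),np.hstack([c,c*0])])[...,::-1])
for q,z in [('cover_hole',67),('cover_pad',66),('vial',20),('pin',50),('dock',0)]:
    print(q,[(np.round(o['point'],1),round(o['score'],2),atz(p,o['point'],z,True)) for o in ctrl.landmark_of(q,p)][:3])
E
```

```text
9.95 [539.16 130.72 198.29] [ 0.03  0.41  1.46  0.    1.28 -1.24] [-0.1  -0.04 -0.14]
(array([459.48, 156.36, 341.23]), array([ 0.31, -0.1 , -0.95]))
[235 134]
195 94
0 202
cover_hole [(array([234.2, 135.6]), 0.83, array([487.63, 130.12,  67.  ]))]
cover_pad [(array([253. , 162.5]), 0.9, array([517.54, 138.9 ,  66.  ])), (array([293.8, 230.5]), 0.3, array([598.02, 157.59,  66.  ]))]
vial [(array([335.7, 103.8]), 0.75, array([490.44, 242.25,  20.  ]))]
pin [(array([ 68.5, 259.8]), 0.67, array([ 566.22, -133.01,   50.  ]))]
dock [(array([ 85. , 244.4]), 0.73, array([ 568.3 , -134.96,    0.  ])), (array([268. , 175.4]), 0.52, array([551.78, 146.98,   0.  ]))]
```

View pics/w3.png

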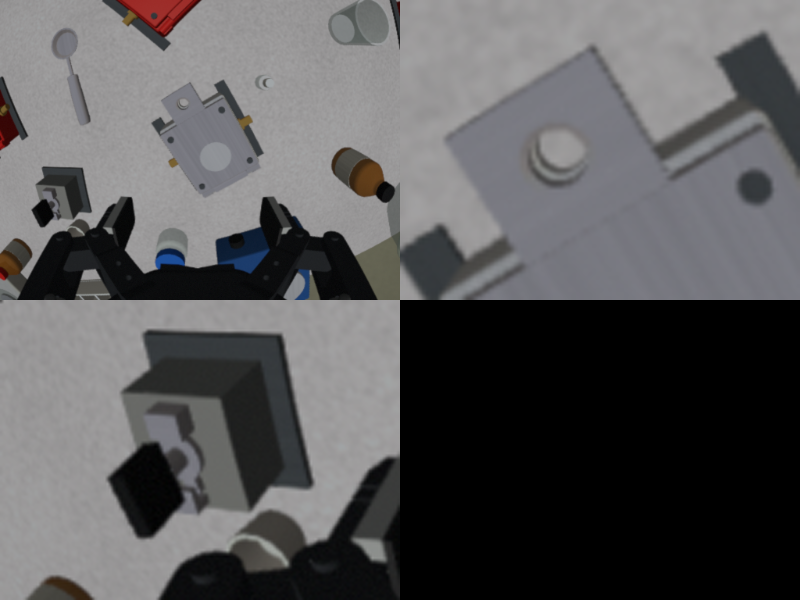

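>>> send_rows(targets=[[-1, -0.0215, -0.03, -0.0015, 0, 0, 0], [-1, -0.0215, -0.03, -0.0015, 0, 0, 0], [-1, -0.0215, -0.03, -0.0015, 0, 0, 0], [-1, -0.0215, -0.03, -0.0015, 0, 0, 0], [-1, -0.0215, -0.03, -0.0015, 0, 0, 0], [-1, -0.0215, -0.03, -0.0015, 0, 0, 0], [-1, -0.0215, -0.03, -0.0015, 0, 0, 0], [-1, -0.0215, -0.03, -0.0015, 0, 0, 0], [-1, 0, 0, 0, 0, 0, 0], [-1, 0, 0, 0, 0, 0, 0]])

```text
time_s: 11.5
eef_pos: [630.7, -149.6, 211.1]
ee_rot: [-0.0, 0.153, 0.988, 0.0]
force: [-0.0, 0.0, -0.1]
grip_width: 1.0
grip_force: 0.0
```

```bash
python3 - <<'E'
from h import *
import pickle
np.set_printoptions(precision=2,suppress=True)
p=pickle.load(open('w3.pkl','rb'));print('hole',atz(p,(234,133.2),67,True))
st=ctrl.sense();print(st['time_s'],st['eef_pos'],st['joints'],st['force'])
p=snap('wrist');print(ray(p,(252,195),True))
pickle.dump(p,open('w4.pkl','wb'))
u=np.round(fproj(p,np.array([568,-134,60.]))).astype(int);print(u)
x0,y0=max(u[0]-80,0),max(u[1]-60,0);print(x0,y0)
cv2.imwrite('pics/w4.png',cv2.resize(p['img'][y0:y0+120,x0:x0+160],(800,600),interpolation=cv2.INTER_CUBIC)[...,::-1])
for q,z in [('pin',50),('dock',0),('crucible',0)]:
    print(q,[(np.round(o['point'],1),round(o['score'],2),atz(p,o['point'],z,True)) for o in ctrl.landmark_of(q,p)][:3])
E
```

```text
hole [485.44 130.64  67.  ]
11.5 [ 630.72 -149.64  211.09] [-0.41  0.61  1.11  0.    1.43 -1.68] [-0.05  0.01 -0.07]
(array([ 550.82, -124.05,  353.92]), array([ 0.31, -0.1 , -0.95]))
[247 117]
167 57
pin [(array([250.4, 115.6]), 0.67, array([ 567.85, -130.94,   50.  ]))]
dock [(array([249.8, 114.1]), 0.57, array([ 568.73, -132.2 ,    0.  ]))]
crucible [(array([259.8, 177.2]), 0.73, array([ 646.22, -143.93,    0.  ]))]
```

View pics/w4.png

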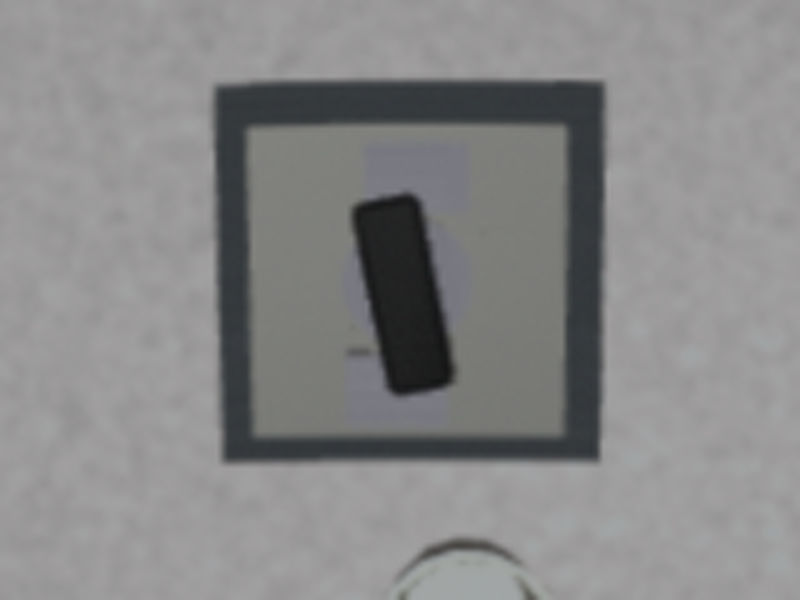

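```bash
python3 - <<'E'
from h import *
import pickle
np.set_printoptions(precision=2,suppress=True)
p=pickle.load(open('w4.pkl','rb'))
f=lambda u,z:atz(p,(u[0]/5+167,u[1]/5+57),z,True)
an=lambda d:np.degrees(np.arctan2(d[1],d[0]))
print('knob',f((404,293),102),f((388,202),102),f((422,388),102))
print('sides',an(f((452,378),102)-f((417,200),102)),an(f((391,388),102)-f((355,212),102)),'center',an(f((422,388),102)-f((388,202),102)))
c=[f(u,0) for u in [(216,88),(604,83),(599,460),(224,460)]];print('foot',np.mean(c,0),an(c[3]-c[0]),an(c[2]-c[1]),np.linalg.norm(c[3]-c[0]),np.linalg.norm(c[1]-c[0]))
c=[f(u,50) for u in [(247,126),(568,123),(565,437),(251,437)]];print('block',np.mean(c,0),an(c[3]-c[0]),an(c[2]-c[1]),np.linalg.norm(c[3]-c[0]),np.linalg.norm(c[1]-c[0]))
print('hooks',f((417,176),63),f((397,387),63))
E
```

```text
knob [ 564.28 -131.84  102.  ] [ 548.75 -129.69  102.  ] [ 580.67 -133.87  102.  ]
sides -6.542576266575595 -6.461529545700709 center -7.465688610372798
foot [ 565.3  -131.99    0.  ] -17.45173586284619 -17.377804421195545 89.80545877020316 90.607784847079
block [ 564.74 -131.97   50.  ] -17.81237699872273 -17.333331018346385 64.2849214751368 64.37456226788258
hooks [ 545.28 -123.71   63.  ] [ 583.62 -140.     63.  ]
```

>>> send_rows(targets=[[-1, 0, 0, 0, 0, 0, 0.184], [-1, 0, 0, 0, 0, 0, 0.184], [-1, 0, 0, 0, 0, 0, 0.184], [-1, 0, 0, 0, 0, 0, 0.184], [-1, 0, 0, 0, 0, 0, 0.184], [-1, 0, 0, 0, 0, 0, 0.184], [-1, 0, 0, 0, 0, 0, 0.184], [-1, 0, 0, 0, 0, 0, 0.184], [-1, 0, 0, 0, 0, 0, 0.184], [-1, 0, 0, 0, 0, 0, 0.184]])

```text
time_s: 12.95
eef_pos: [630.8, -149.6, 211.5]
ee_rot: [0.0, 0.88, 0.474, 0.0]
force: [0.9, 0.2, -0.4]
grip_width: 0.996
grip_force: 0.0
```

>>> send_rows(targets=[[-1, 0, 0, 0, 0, 0, 0.185], [-1, 0, 0, 0, 0, 0, 0.185], [-1, 0, 0, 0, 0, 0, 0.185], [-1, 0, 0, 0, 0, 0, 0.185], [-1, 0, 0, 0, 0, 0, 0.185], [-1, 0, 0, 0, 0, 0, 0.185], [-1, -0.0225, -0.0033, 0.01, 0, 0, 0], [-1, -0.0225, -0.0033, 0.01, 0, 0, 0], [-1, -0.0225, -0.0033, 0.01, 0, 0, 0], [-1, 0, 0, 0, 0, 0, 0]])

```text
time_s: 14.2
eef_pos: [564.1, -131.7, 181.3]
ee_rot: [-0.0, 0.998, -0.058, -0.0]
force: [0.5, -0.2, -0.1]
grip_width: 0.999
grip_force: 0.0
```

```bash
python3 -c "
from h import *
s=ctrl.sense();print(s['time_s'],s['eef_pos'],s['joints'],s['ee_rot'])
from scipy.spatial.transform import Rotation as R
print(R.from_quat(s['ee_rot'][[1,2,3,0]]).as_matrix().round(4))"
```

```text
14.2 [ 564.11198731 -131.67892357  181.27179031] [-4.31472388e-01  4.72749587e-01  1.40011772e+00  2.40482293e-05
  1.26976638e+00  1.25491557e+00] [-2.00698292e-04  9.98329945e-01 -5.77672014e-02 -4.80403517e-04]
[[ 9.933e-01 -1.153e-01 -9.000e-04]
 [-1.153e-01 -9.933e-01  5.000e-04]
 [-1.000e-03 -3.000e-04 -1.000e+00]]
```

>>> send_rows(targets=[[-1, 0, 0, 0.0135, 0, 0, 0], [-1, 0, 0, 0.0135, 0, 0, 0], [-1, 0, 0, 0.0135, 0, 0, 0], [-1, 0, 0, 0.0135, 0, 0, 0], [-1, 0, 0, 0.0135, 0, 0, 0], [-1, 0, 0, 0.0135, 0, 0, 0], [-1, 0, 0, 0.0135, 0, 0, 0], [-1, 0, 0, 0.0135, 0, 0, 0], [-1, 0, 0, 0, 0, 0, 0], [0, 0, 0, 0, 0, 0, 0]])

```text
time_s: 15.45
eef_pos: [565.2, -132.6, 73.7]
ee_rot: [0.0, 0.998, -0.058, 0.0]
force: [0.7, 0.0, 0.3]
grip_width: 0.814
grip_force: 0.0
```

>>> send_rows(targets=[[1, 0, 0, 0, 0, 0, 0], [1, 0, 0, 0, 0, 0, 0], [1, 0, 0, 0, 0, 0, 0], [1, 0, 0, 0, 0, 0, 0], [1, 0, 0, 0, 0, 0, 0], [1, 0, 0, 0, 0, 0, 0], [1, 0, 0, 0, 0, 0, 0], [1, 0, 0, 0, 0, 0, 0], [1, 0, 0, 0, 0, 0, 0], [1, 0, 0, 0, 0, 0, 0]], squeeze=60)

```text
time_s: 16.7
eef_pos: [565.1, -132.6, 73.5]
ee_rot: [0.0, 0.998, -0.058, 0.0]
force: [-0.6, 0.6, 5.2]
grip_width: 0.13
grip_force: 59.2
```

>>> send_rows(targets=[[1, 0, 0, 0, 0, 0, -0.15], [1, 0, 0, 0, 0, 0, -0.15], [1, 0, 0, 0, 0, 0, -0.15], [1, 0, 0, 0, 0, 0, -0.15], [1, 0, 0, 0, 0, 0, -0.15], [1, 0, 0, 0, 0, 0, -0.15], [1, 0, 0, 0, 0, 0, -0.15], [1, 0, 0, 0, 0, 0, -0.16], [1, 0, 0, 0, 0, 0, -0.17], [1, 0, 0, 0, 0, 0, 0]])

```text
time_s: 17.95
eef_pos: [565.2, -132.6, 73.5]
ee_rot: [0.0, 0.807, 0.59, 0.0]
force: [0.5, -0.9, 5.2]
grip_width: 0.131
grip_force: 59.2
```

Torque-free turn; lift slowly first, then fully.

>>> send_rows(targets=[[1, 0, 0, -0.002, 0, 0, 0], [1, 0, 0, -0.004, 0, 0, 0], [1, 0, 0, -0.006, 0, 0, 0], [1, 0, 0, -0.01, 0, 0, 0], [1, 0, 0, -0.014, 0, 0, 0], [1, 0, 0, -0.016, 0, 0, 0], [1, 0, 0, -0.016, 0, 0, 0], [1, 0, 0, -0.016, 0, 0, 0], [1, 0, 0, -0.016, 0, 0, 0], [1, 0, 0, 0, 0, 0, 0]])

```text
time_s: 19.2
eef_pos: [565.4, -132.7, 174.7]
ee_rot: [0.001, 0.807, 0.591, 0.001]
force: [0.1, -0.1, -1.1]
grip_width: 0.129
grip_force: 58.5
```

```bash
python3 - <<'E'
from h import *
import pickle
np.set_printoptions(precision=3,suppress=True)
from scipy.spatial.transform import Rotation as R
s=ctrl.sense();print(s['time_s'],s['eef_pos'],s['joints'],s['force'])
M=R.from_quat(s['ee_rot'][[1,2,3,0]]).as_matrix();print(M)
print('to hole, tool axes',M.T@(np.array([485.7,130.9,s['eef_pos'][2]])-s['eef_pos']))
p=snap('wrist');q=snap('scene')
u=fproj(p,s['eef_pos']-[0,0,23]).astype(int);v=proj(q,s['eef_pos']-[0,0,30]).astype(int);print(u,v)
a=cv2.resize(p['img'],(400,300));b=cv2.resize(q['img'][v[1]-38:v[1]+37,v[0]-50:v[0]+50],(400,300),interpolation=cv2.INTER_CUBIC)
cv2.imwrite('pics/w5.png',np.hstack([a,b])[...,::-1])
E
```

```text
19.2 [ 565.445 -132.731  174.703] [-0.432  0.48   1.407 -0.     1.252 -0.125] [ 0.072 -0.144 -1.134]
[[ 0.302  0.953  0.002]
 [ 0.953 -0.302 -0.001]
 [-0.     0.002 -1.   ]]
to hole, tool axes [ 227.208 -155.681   -0.446]
[252 236] [216 246]
```

View pics/w5.png

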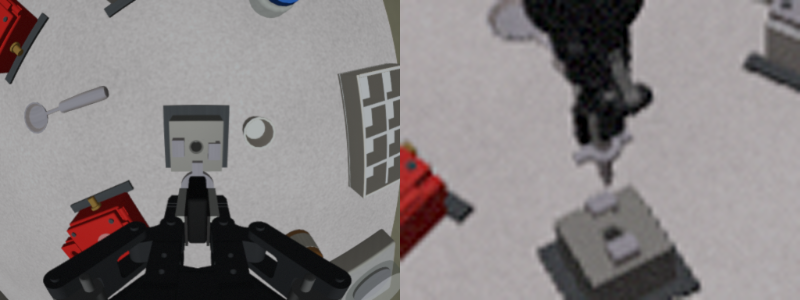

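>>> send_rows(targets=[[1, 0.0284, -0.0195, 0, 0, 0, 0], [1, 0.0284, -0.0195, 0, 0, 0, 0], [1, 0.0284, -0.0195, 0, 0, 0, 0], [1, 0.0284, -0.0195, 0, 0, 0, 0], [1, 0.0284, -0.0195, 0, 0, 0, 0], [1, 0.0284, -0.0194, 0, 0, 0, 0], [1, 0.0284, -0.0194, 0, 0, 0, 0], [1, 0.0284, -0.0194, 0, 0, 0, 0], [1, 0, 0, 0, 0, 0, 0], [1, 0, 0, 0, 0, 0, 0]])

```text
time_s: 20.55
eef_pos: [485.2, 130.7, 172.9]
ee_rot: [-0.0, 0.807, 0.591, -0.0]
force: [-0.4, 0.2, -1.1]
grip_width: 0.13
grip_force: 58.5
```

```bash
python3 - <<'E'
from h import *
import pickle
np.set_printoptions(precision=3,suppress=True)
s=ctrl.sense();print(s['time_s'],s['eef_pos'],s['joints'],s['force'])
p=snap('wrist');pickle.dump(p,open('w6.pkl','wb'))
for X in [(485.7,130.9,67),s['eef_pos']-[0,0,23.5],s['eef_pos']-[0,0,63.5]]: print(fproj(p,np.array(X)))
u=fproj(p,np.array([485.7,130.9,80.])).astype(int);x0,y0=u[0]-60,u[1]-45;print(x0,y0)
cv2.imwrite('pics/w6.png',cv2.resize(p['img'][y0:y0+90,x0:x0+120],(800,600),interpolation=cv2.INTER_CUBIC)[...,::-1])
for q in ['pin_tip','pin','cover_hole']:
    print(q,[(np.round(o['point'],1),round(o['score'],2)) for o in ctrl.landmark_of(q,p)][:3])
E
```

```text
20.55 [485.209 130.682 172.879] [ 0.03   0.319  1.649 -0.     1.174  0.337] [-0.387  0.225 -1.142]
[253.11 193.91]
[252.896 236.36 ]
[252.758 212.338]
193 153
pin_tip []
pin [(array([251.2, 239. ]), 0.8)]
cover_hole [(array([ 70.2, 264.4]), 0.78), (array([254.4, 197.8]), 0.7), (array([229.4,  70.5]), 0.48)]
```

View pics/w6.png

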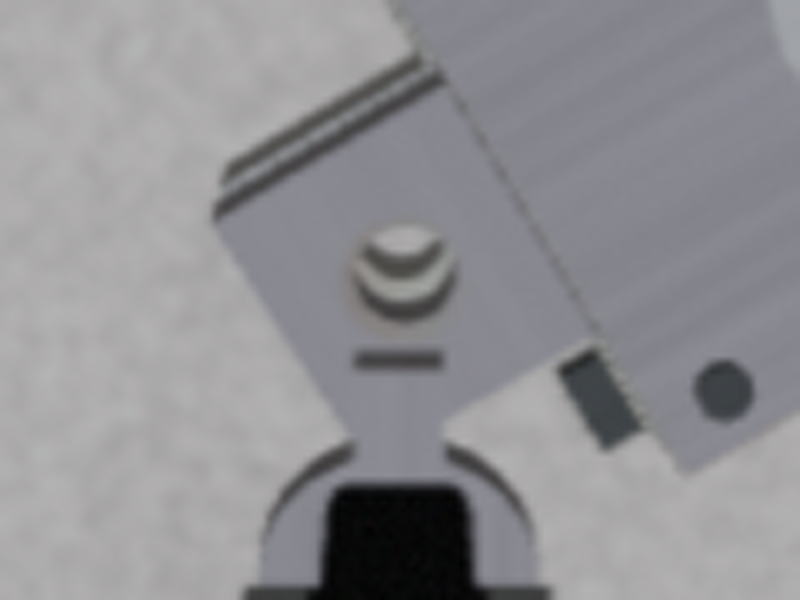

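```bash
python3 - <<'E'
from h import *
import pickle
from scipy.spatial.transform import Rotation as R
p=pickle.load(open('w6.pkl','rb'));s=ctrl.sense()
M=R.from_quat(s['ee_rot'][[1,2,3,0]]).as_matrix();T=s['eef_pos']
for n,v in dict(eartop=(21,0,18.5),earbot=(21,0,23.5),earbotR=(21,4,23.5),kn=(17,6,-28.5),col=(0,13,18.5)).items():
    print(n,(fproj(p,T+M@np.array(v))-[193,153])*6.667)
print(M.T@(np.array([485.8,131.1,67])-T))
E
```

```text
eartop [403.43030656 369.64591015]
earbot [403.16322126 349.36711139]
earbotR [447.83496906 349.43629283]
kn [497.05630176 682.73909581]
col [544.74875336 583.45151256]
[  0.81651252   0.17762979 106.14187717]
```

>>> send_rows(targets=[[1, 0.0006, 0.0006, 0.008, 0, 0, 0], [1, 0, 0, 0.01, 0, 0, 0], [1, 0, 0, 0.01, 0, 0, 0], [1, 0, 0, 0.01, 0, 0, 0], [1, 0, 0, 0.004, 0, 0, 0], [1, 0, 0, 0.004, 0, 0, 0], [1, 0, 0, 0.004, 0, 0, 0], [1, 0, 0, 0.004, 0, 0, 0], [1, 0, 0, 0, 0, 0, 0], [1, 0, 0, 0, 0, 0, 0]])

```text
time_s: 22.0
eef_pos: [486.1, 131.5, 119.4]
ee_rot: [0.0, 0.807, 0.591, 0.0]
force: [0.2, 0.7, -0.2]
grip_width: 0.125
grip_force: 58.5
```

>>> send_rows(targets=[[1, 0, 0, 0.003, 0, 0, 0], [1, 0, 0, 0.003, 0, 0, 0], [1, 0, 0, 0.003, 0, 0, 0], [1, 0, 0, 0.003, 0, 0, 0], [1, 0, 0, 0.003, 0, 0, 0], [1, 0, 0, 0.003, 0, 0, 0], [1, 0, 0, 0.003, 0, 0, 0], [1, 0, 0, 0.003, 0, 0, 0], [1, 0, 0, 0, 0, 0, 0], [1, 0, 0, 0, 0, 0, 0]])

```text
time_s: 23.25
eef_pos: [485.9, 131.5, 95.3]
ee_rot: [-0.0, 0.807, 0.591, -0.0]
force: [-0.5, 0.0, -0.8]
grip_width: 0.129
grip_force: 58.5
```

>>> send_rows(targets=[[1, 0, 0, 0.002, 0, 0, 0], [1, 0, 0, 0.002, 0, 0, 0], [1, 0, 0, 0.002, 0, 0, 0], [1, 0, 0, 0.002, 0, 0, 0], [1, 0, 0, 0.001, 0, 0, 0], [1, 0, 0, 0.001, 0, 0, 0], [1, 0, 0, 0, 0, 0, 0], [1, 0, 0, 0, 0, 0, 0], [1, 0, 0, 0, 0, 0, 0], [1, 0, 0, 0, 0, 0, 0]])

```text
time_s: 24.5
eef_pos: [485.9, 131.5, 85.4]
ee_rot: [-0.0, 0.807, 0.591, -0.0]
force: [-3.8, -0.6, 5.1]
grip_width: 0.129
grip_force: 59.5
```

>>> send_rows(targets=[[1, 0, 0, 0.0005, 0, 0, 0], [1, 0, 0, 0.0005, 0, 0, 0], [1, 0, 0, 0.0005, 0, 0, 0], [1, 0, 0, 0, 0, 0, 0], [1, 0, 0, 0, 0, 0, 0], [1, 0, 0, 0, 0, 0, 0], [1, 0, 0, 0, 0, 0, 0], [1, 0, 0, 0, 0, 0, 0], [1, 0, 0, 0, 0, 0, 0], [1, 0, 0, 0, 0, 0, 0]])

```text
time_s: 25.75
eef_pos: [485.9, 131.5, 84.9]
ee_rot: [0.0, 0.807, 0.591, 0.0]
force: [-7.4, -1.6, 16.4]
grip_width: 0.125
grip_force: 61.0
```

```bash
python3 - <<'E'
from h import *
s=ctrl.sense();p=snap('wrist');q=snap('scene')
v=proj(q,s['eef_pos']).astype(int);u=fproj(p,s['eef_pos']-[0,0,23]).astype(int)
a=cv2.resize(p['img'][u[1]-75:u[1]+45,u[0]-80:u[0]+80],(400,300),interpolation=cv2.INTER_CUBIC);b=cv2.resize(q['img'][v[1]-38:v[1]+37,v[0]-50:v[0]+50],(400,300),interpolation=cv2.INTER_CUBIC)
cv2.imwrite('pics/w7.png',np.hstack([a,b])[...,::-1])
print(s['force'],s['eef_pos'],s['grip_force'])
E
```

```text
[-7.35004832 -1.61233945 16.35353418] [485.91081798 131.48195883  84.87209288] 61.03347659111023
```

View pics/w7.png

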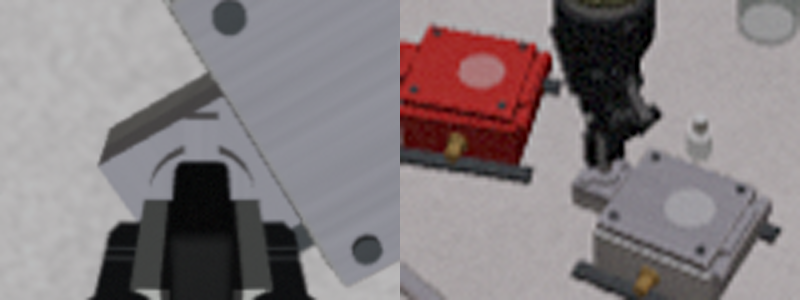

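The collar sits flat on the cover's lug, the cover lies flat on the base, and the fingers stay clear of the cover. Handing in.

```bash
python3 -c "
from rig import ctrl
print(ctrl.finish_job())"
```

```text
the job is handed in; nothing more can be done
None
```

The cover is shut and the pin sits through both holes, still gripped and pressing the cover with about 16 N. I handed the job in at about 26 s; no verdict came back, and I saw no bystanders disturbed.

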